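# Draw back a safe's bolt bar to the solenoid and hold it

## Robot

A 6-joint arm with a two-finger parallel gripper is mounted at the origin on the work surface. World frame = base frame: x ahead of the robot, y to its left, z up, the work surface at z = 0. Lengths are in m, angles in rad, forces in N, time in s.
With the tool pointing down it reaches from about 0.225 to 0.875 m from the base axis. Payload 3.4 kg.
Tool frame: the origin (TCP) lies between the finger pads; the fingertips stand 17 mm ahead of it and the grasp point (between the pads) lies 2 mm behind it; z points along the fingers, y is the direction in which the jaws open and shut (so a half turn about z gives the same grasp; the last joint's range is limited). The gripper opens to 85 mm and grips with 20 to 120 N. Pads are 22 mm wide; open, the fingers measure 114 mm over their backs; the gripper's body (76 mm by 85 mm) begins 54 mm behind the grasp point. The pads swing forward as they close: fully open they stand 13 mm farther back than shut.
Start: joints at [1.17, 0.276, 1.505, -0, 1.361, -0.121], TCP at [0.159, 0.553, 0.248] pointing down, gripper open.
Joint ranges: [-2.89, 2.89], [-0.75, 2.08], [0.22, 2.7], [-1.18, 4.32], [0.11, 2.71], [-2.7, 2.7]. Speed limits (rad/s): [2.57, 2.57, 3.14, 3.14, 3.14, 3.14].

## Interface

Orientations are given as a rotation vector (axis times angle).
In Python, from rig import env gives the robot as it stands. The module is installed in compiled form; this text tells all that it offers.
- The arm moves only by the shell command python3 -m crank 'ROWS' [FORCE]. ROWS is JSON, a list of rows, each a list of 7 numbers: the shift along the tool's x, y, z in cm, then the turn, a rotation vector about the tool's x, y, z in degrees, then the opening, from 0 (shut) to 1 (fully open). A call has exactly 5 rows; each row is the pose to reach, as a shift and turn from the pose measured when the call began, along the tool's axes at that moment; what a row does not reach only later rows make up. A row lasts 1/10 s, in which the tool goes at most 50 mm and 8.59 degrees, less where a joint would pass 70% of its speed; a pose out of reach is approached as far as the arm can. A call with a gripper value outside its range is refused whole. The fingers move at their own pace and stop on an object; FORCE is the grip in N (left out, the last holds). Time passes only in rows, so rows that repeat a pose let the fingers close, or fill a call up. It gives the time, the measured TCP pose, the force and the opening at its end, in the units of the state.
- env.get_obs(): the state, without advancing time (a new reading comes with each control period).
- env.grab_frame(name): name is "scene" or "side" or "wrist"; returns a dict with "image" (384x512x3 uint8, red, green, blue), "mtx" (3x3 intrinsics, pixels), "eye" and "attitude" of the camera in the world; the wrist camera has in their place "T_tool_cam" (4x4, takes a point from camera to tool coordinates, whose origin is the TCP and whose axes are the flange's). Camera axes: x right, y down, z forward; pixel columns grow to the right and rows downward; lengths in m; the calibration is good to about 2 mm. A picture is of the moment at which its call begins: read the wrist's pose just before it. There is no depth.
- env.close_job(): hands the job in, once; it reports no verdict.
The state is a dict: "time_s": time; "q": joint angles; "dq": joint speeds; "joint_efforts": joint torques, N m; "eef_pos": TCP position; "eef_rot": TCP orientation; "force": force on the tool from outside, world axes, zero at the start; "wrist_torque": the same for the moment, N m; "width": opening from 0.0 (shut) to 1.0 (fully open).
Only numpy, scipy, OpenCV 4.12 (cv2) and the standard library are available. Lean on these libraries where they do the work, as an engineer would, in place of code of your own. Each camera call takes 0.05 s, during which the arm holds its last target. There are 200 camera calls.

## Task

The hotel-safe door lies on its face with the boltwork open. If its relocker has fired (red knob leaning over the bolt bar, nose down behind the bar's tail, blocking it), push the knob over to the other side first to reset it; then draw the spring-return bolt bar back by its black grip until the notch in its edge stands in line with the solenoid's plunger. Finish while still holding the bar there, with the relocker reset, and leave the loose parts on the bench where they lie.

Things in the scene. Friction and masses are not known exactly. Their poses are not given: they have to be found in the camera images.
- door: grey steel hotel-safe door, 400 x 190 mm, fixed, lying face down on two 25 mm battens. Origin on the bench under its middle. Its y axis runs along its length towards the edge where the two bolts stick out, its x axis across it, z up. Top of the door plate 30 mm, top of its 32 mm rim 62 mm over the bench; inside the rim everything but the grip, the relocker and the solenoid (58 mm) stays under 56 mm
- bolt_bar (a joint): travel of the bolt bar in m: 0 = bolts fully out (where its spring holds it), growing as the bar is drawn back along the door's -y, hard stop at 0.042. The spring pulls it back with about 3 N at 0, 9 N at 0.028 and 12 N at the stop, and it snaps back when let go
- grip (a point): centre of the black plastic grip standing up from the bolt bar: 34 mm along the door's x, 12 mm along its y (the slide line) and 46 mm high, from 43 to 89 mm over the bench, so this point is 66 mm up. On the bar, at the door's x = 0, y = -0.020 m while the bar is at 0. The bar's upper face is 43 mm over the bench
- notch (a point): middle of the 16 mm wide, 10 mm deep notch in the bolt bar's edge on the door's +x side, on the bar's upper face; a red line is painted across the bar through it. Moves with the bar
- plunger_tip (a point): red tip of the solenoid's plunger (8 mm thick, pointing along the door's -x at the bar's edge). The solenoid is screwed to the door but its foot is slotted, so its place along the door's y differs from door to door: the bar must be drawn back 20 to 34 mm before the notch is level with this tip along the door's y
- relocker (a joint): angle of the relocker in rad: 0 = fired (its nose lies behind the bar's tail, which then moves only 4 mm), 1.2 = reset (nose up, bar free). It is top-heavy and falls by itself to whichever end is nearer: past about 0.65 it falls over to reset. It starts at either end
- relocker_knob (a point): centre of the red ball knob (20 mm) on the relocker's 7 mm stem, 70 mm from the pivot. The pivot lies at the door's x = -0.034, y = -0.140 m, 50 mm over the bench, its axis along the door's y. Fired, the knob is at the door's x = +0.006, reset at x = -0.074, both 108 mm up; it is 120 mm up midway. Pushing it towards the door's -x resets it, with less than 1 N. As it turns over, the nose rises to at most 92 mm behind it
- deadbolt_tongue: loose silver steel deadbolt tongue, 98 x 26 x 16 mm; bystander
- foot_pad: loose black rubber foot pad, 44 mm across, 13 mm high; bystander
- keycap_frame: loose teal plastic keycap-set frame, 86 x 69 x 9 mm; bystander
- ground_lug: loose copper grounding lug, 48 x 18 x 12 mm; bystander
- screwdriver: loose screwdriver with orange handle, 190 mm long; bystander
- spare_solenoid: loose spare solenoid, 56 x 28 x 26 mm; bystander

How it is judged:
By the outcome, as a careful person would: the job done as asked, in the order asked, and still so for the second after the job is handed in, while the arm keeps its last pose, push and grip.
It also fails if it takes over 43 s, if anything falls off the work surface, if the arm or the gripper's body presses on something with over 40 N, if the wrist force passes 120 N, or if a joint passes its speed limit or range.

## Working session

There is one attempt and no reset: what is moved stays moved. The work goes in short steps, Python scripts to look and compute and a shell command to move; the robot and the scene stay as the last step left them, time stands still between calls to the robot, and variables do not carry over. Pictures are saved under pics/ and viewed, about 8 in all and at most 12, crops included, and the job is handed in when it is done.

```bash
mkdir -p pics; cat > h.py <<'E'
import numpy as np, cv2
from scipy.spatial.transform import Rotation as R
from rig import env
def grab(n,tag):
    o=env.get_obs(); f=env.grab_frame(n)
    cv2.imwrite(f'pics/{tag}.png',cv2.cvtColor(f['image'],cv2.COLOR_RGB2BGR))
    if n=='wrist':
        T=np.array(f['T_tool_cam']); Rt=R.from_rotvec(o['eef_rot']).as_matrix()
        M=Rt@T[:3,:3]; e=np.array(o['eef_pos'])+Rt@T[:3,3]
    else:
        e=np.array(f['eye']); a=np.array(f['attitude'])
        M=a if a.shape==(3,3) else R.from_rotvec(a).as_matrix() if a.size==3 else R.from_quat(a).as_matrix()
    np.savez(f'pics/{tag}.npz',K=f['mtx'],e=e,M=M)
    return f['image']
def ray(tag,u,v):
    c=np.load(f'pics/{tag}.npz'); d=c['M']@np.linalg.inv(c['K'])@[u,v,1]; return c['e'],d/np.linalg.norm(d)
def onz(tag,u,v,z):
    e,d=ray(tag,u,v); return e+d*(z-e[2])/d[2]
def tri(*obs):
    A=np.zeros((3,3));b=np.zeros(3);L=[]
    for t,u,v in obs:
        e,d=ray(t,u,v);P=np.eye(3)-np.outer(d,d);A+=P;b+=P@e;L.append((e,P))
    p=np.linalg.solve(A,b); return p,[np.linalg.norm(P@(p-e)) for e,P in L]
def proj(tag,p):
    c=np.load(f'pics/{tag}.npz'); x=c['K']@(c['M'].T@(np.asarray(p)-c['e'])); return x[:2]/x[2]
E
python3 - <<'E'
from h import *
ims=[grab(n,n+'0') for n in('scene','side','wrist')]
f=env.grab_frame('scene');print(f['eye'],f['attitude'])
o=env.get_obs();print({k:np.round(v,3) for k,v in o.items()})
for n in('scene0','side0','wrist0'):
    c=np.load(f'pics/{n}.npz');print(n,c['e'].round(3),c['M'][:,2].round(3))
E
```

```text
[ 1.02892506 -0.54339957  1.09612856] [-2.34667355 -0.96469954  0.30936148]
{'time_s': np.float64(0.2), 'q': array([ 1.17 ,  0.276,  1.506, -0.   ,  1.361, -0.121]), 'dq': array([ 0.002, -0.003, -0.006, -0.   , -0.001,  0.001]), 'joint_efforts': array([-0.0000e+00, -4.1671e+01, -2.4579e+01, -0.0000e+00,  8.0000e-03,
        0.0000e+00]), 'eef_pos': array([0.159, 0.552, 0.248]), 'eef_rot': array([-4.380e-01, -3.111e+00,  2.000e-03]), 'force': array([ 0.055, -0.264, -0.18 ]), 'wrist_torque': array([-0.019, -0.022,  0.007]), 'width': np.float64(0.996)}
scene0 [ 1.029 -0.543  1.096] [-0.412  0.424 -0.807]
side0 [0.195 0.534 0.806] [ 0.335 -0.558 -0.759]
wrist0 [0.083 0.574 0.374] [ 0.296 -0.086 -0.951]
```

View pics/scene0.png

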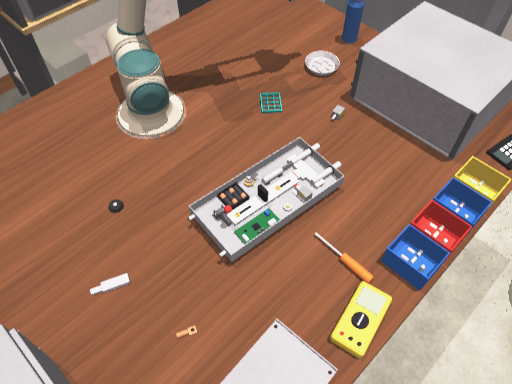

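View pics/side0.png

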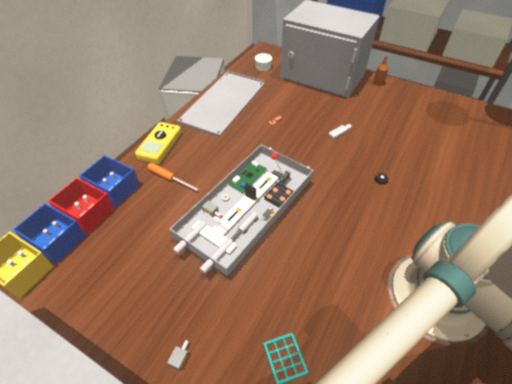

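View pics/wrist0.png

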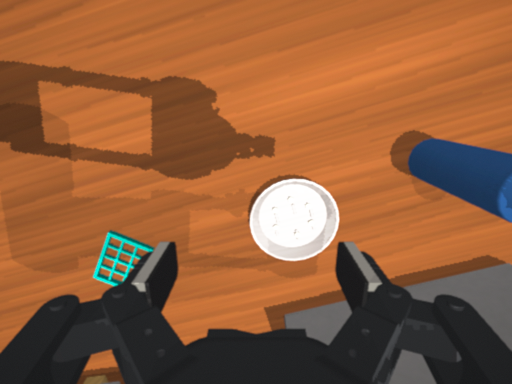

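Scene: the door spans roughly (190–343, 140–258), with the bolts at its upper right end (~(318,148), (338,166)), black grip ~(262,193) and red knob ~(228,210). Side: door ~(172–312, 147–270), knob ~(274,156). The wrist view doesn't show the door yet. I'll enlarge both views of the door.

```bash
python3 - <<'E'
import cv2,numpy as np
a=cv2.imread('pics/scene0.png')[135:265,185:350];b=cv2.imread('pics/side0.png')[142:277,165:320]
a=cv2.resize(a,(400,315),interpolation=3);b=cv2.resize(b,None,fx=400/155,fy=400/155,interpolation=3)
h=max(a.shape[0],b.shape[0]);o=np.zeros((h,800,3),np.uint8);o[:a.shape[0],:400]=a;o[:b.shape[0],400:]=b[:, :400]
cv2.imwrite('pics/crop0.png',o)
for n in('scene0','side0'):
    im=cv2.imread(f'pics/{n}.png');hsv=cv2.cvtColor(im,cv2.COLOR_BGR2HSV)
    m=(((hsv[...,0]<5)|(hsv[...,0]>175))&(hsv[...,1]>170)&(hsv[...,2]>110)).astype(np.uint8)
    N,l,s,c=cv2.connectedComponentsWithStats(m)
    print(n,[(s[i].tolist(),c[i].round(1).tolist()) for i in range(1,N) if s[i,4]>3][:12])
E
```

```text
scene0 [([411, 200, 61, 53, 1457], [441.6, 224.6]), ([225, 205, 7, 7, 36], [227.8, 208.3]), ([340, 332, 3, 3, 4], [340.8, 333.2])]
side0 [([272, 153, 5, 5, 19], [274.0, 155.2]), ([49, 179, 65, 54, 1661], [83.5, 204.0])]
```

View pics/crop0.png

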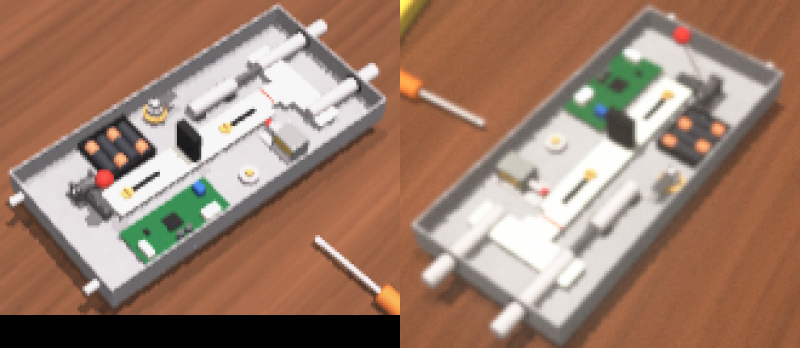

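The crop shows rim corners, in crop pixels. Scene: (278,6), (384,97), (107,293), (11,176). Side: (567,340), (413,224), (650,8), (781,70). The solenoid's red tip is at (267,122) and (546,191), and the red line runs near (268,97) and (552,222). I'll triangulate these.

```bash
cat >> h.py <<'E'
def S(u,v): return ('scene0',185+u/(400/165),135+v/(400/165))
def D(u,v): return ('side0',165+(u-400)/(400/155),142+v/(400/155))
E
python3 - <<'E'
from h import *
np.set_printoptions(precision=4,suppress=True)
C=[]
for n,a,b in [('-x+y',(278,6),(567,340)),('+x+y',(384,97),(413,224)),('+x-y',(107,293),(650,8)),('-x-y',(11,176),(781,70))]:
    p,r=tri(S(*a),D(*b));q=onz(*S(*a),.062);q2=onz(*D(*b),.062);C.append((q+q2)/2);print(n,p,np.round(r,4),q[:2],q2[:2])
C=np.array(C);c=C.mean(0)
y=C[0]+C[1]-C[2]-C[3];y/=np.linalg.norm(y);x=C[1]+C[2]-C[0]-C[3];x/=np.linalg.norm(x)
print('c',c,'y',y,'x',x,'dot',x@y,'yaw(y)',np.degrees(np.arctan2(y[1],y[0])),np.linalg.norm(C[0]-C[3]),np.linalg.norm(C[1]-C[0]))
x=np.array([y[1],-y[0],0])
kn,r=tri(('scene0',227.8+.5,208.3+.5),('side0',274.5,155.7));print('knob',kn,r,'door',(kn-c)@x,(kn-c)@y)
for nm,a,b in [('griptop',(185,130),(622,120)),('tip',(267,122),(546,191)),('line',(268,97),(552,222))]:
    p,r=tri(S(*a),D(*b));print(nm,p,np.round(r,4),'door',(p-c)@x,(p-c)@y)
E
```

```text
-x+y [0.4487 0.2274 0.0481] [0.0054 0.0054] [0.4606 0.2205] [0.4398 0.2298]
+x+y [0.6416 0.2005 0.061 ] [0.0012 0.0012] [0.6428 0.2007] [0.6399 0.2003]
+x-y [ 0.596  -0.1996  0.055 ] [0.0008 0.0008] [ 0.5995 -0.2015] [ 0.5917 -0.1933]
-x-y [ 0.4144 -0.177   0.0586] [0.0029 0.0029] [ 0.4192 -0.1769] [ 0.4113 -0.1761]
c [0.5256 0.0129 0.062 ] y [0.1004 0.995  0.    ] x [ 0.9926 -0.1217  0.    ] dot -0.02144325790901608 yaw(y) 84.24035753157402 0.40322494174936946 0.19276714885333326
knob [ 0.5164 -0.1266  0.1066] [np.float64(0.0024744876715655922), np.float64(0.002474487671565688)] door 0.00481624451031604 -0.1397295513110503
griptop [ 0.5212 -0.0066  0.0811] [0. 0.] door -0.0024505105887975454 -0.019920404361348978
tip [0.5596 0.0892 0.041 ] [0.0017 0.0017] door 0.026174527682905943 0.07930355185637901
line [0.5342 0.1183 0.039 ] [0.0026 0.0026] door -0.0020602693154110987 0.10570836389085643
```

The relocker is fired: the knob is at door (+0.005, -0.140), 107 mm up. The door geometry matches the text, and the plunger offset comes out at about 26 mm. Next I'll move over the door, which refines that number on the way.

```bash
cat >> h.py <<'E'
C0=np.array([.5256,.0129,0]);YAW=np.radians(84.24)
Y=np.array([np.cos(YAW),np.sin(YAW),0]);X=np.array([Y[1],-Y[0],0])
def door(p): p=np.asarray(p)-C0; return np.array([p@X,p@Y,p[2]])
def world(d): return C0+d[0]*X+d[1]*Y+d[2]*np.array([0,0,1])
def go(dx,dy,z):
    o=env.get_obs();Rt=R.from_rotvec(o['eef_rot']).as_matrix()
    want=np.c_[-X,Y,[0,0,-1]]
    print('now door',door(o['eef_pos']).round(4),'t',o['time_s'],'F',np.round(o['force'],1),'w',round(float(o['width']),3))
    print('shift cm',(Rt.T@(world((dx,dy,z))-o['eef_pos'])*100).round(2),'turn',np.degrees(R.from_matrix(Rt.T@want).as_rotvec()).round(2))
E
python3 -c "
from h import *
go(0.0,0.07,0.25)"
```

```text
now door [-0.4192  0.4999  0.2478] t 0.2 F [ 0.1 -0.3 -0.2] w 0.996
shift cm [-48.91 -34.83  -0.19] turn [-6.000e-02 -1.000e-02 -1.027e+01]
```

```bash
python3 -m crank '[[-4,-2.8,0,0,0,-2,0.5],[-8,-5.6,0,0,0,-4,0.5],[-12,-8.5,0,0,0,-6,0.5],[-16,-11.4,0,0,0,-8,0.5],[-20,-14.2,0,0,0,-10.2,0.5]]'
python3 -c "
from h import *
go(0.0,0.07,0.25)"
```

```text
time_s: 0.7
eef_pos: [0.3124, 0.3589, 0.2479]
eef_rot: [-0.156, -3.138, 0.002]
force: [0.9, 0.6, 0.4]
width: 0.5
now door [-0.2469  0.3229  0.2479] t 0.7 F [0.9 0.6 0.4] w 0.5
shift cm [-24.66 -25.31  -0.19] turn [-0.06 -0.    0.05]
```

```bash
python3 -m crank '[[-3.3,-3.4,0,0,0,0,0.5],[-6.6,-6.8,0,0,0,0,0.5],[-9.9,-10.2,0,0,0,0,0.5],[-13.2,-13.6,0,0,0,0,0.5],[-16.5,-17,0,0,0,0,0.5]]' >/dev/null
python3 -m crank '[[-3,-3,0,0,0,0,0.4],[-6,-6,0,0,0,0,0.2],[-8.2,-8.3,0,0,0,0,0],[-8.2,-8.3,0,0,0,0,0],[-8.2,-8.3,0,0,0,0,0]]'
python3 - <<'E'
from h import *
go(0.045,-0.14,0.20)
im=grab('wrist','w1');cv2.imwrite('pics/w1b.png',cv2.resize(cv2.cvtColor(im,4),(800,600),interpolation=3))
E
```

```text
time_s: 1.7
eef_pos: [0.5336, 0.0805, 0.2476]
eef_rot: [-0.159, -3.136, 0.0]
force: [-0.1, 0.2, -0.9]
width: 0.0
now door [0.0012 0.068  0.2476] t 1.7 F [-0.1  0.2 -0.9] w 0.0
shift cm [ -4.41 -20.8    4.76] turn [-0.02 -0.09 -0.06]
```

View pics/w1b.png

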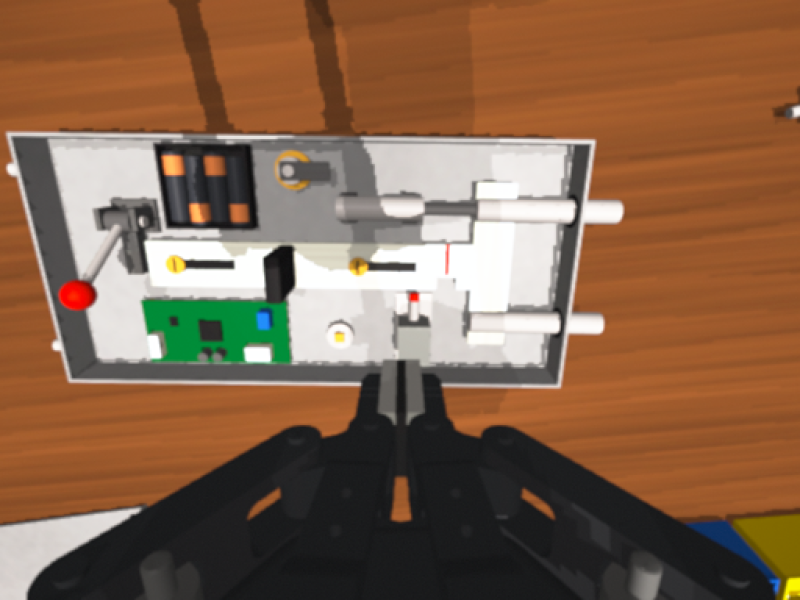

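This view has the whole door: knob (77,295), grip top around (285,270), red line (447,244–274), plunger tip (414,297), and rim corners (10,133), (594,141), (560,386), (71,380).

```bash
python3 - <<'E'
from h import *
s=1.5625
for n,u,v,z in [('-x-y',10,133,.062),('-x+y',594,141,.062),('+x+y',560,386,.062),('+x-y',71,380,.062),('knob',77,295,.108),('tip',414,297,.043),('line top',447.5,243,.043),('line bot',448,274,.043),('griptop',285,247,.089),('griptop r',287,283,.089)]:
    print(n,door(onz('w1',u/s,v/s,z)).round(4))
p,r=tri(('w1',77/s,295/s),('scene0',228.3,208.8),('side0',274.5,155.7));print('knob',door(p),np.round(r,4))
p,r=tri(('w1',414/s,297/s),S(267,122),D(546,191));print('tip',door(p),np.round(r,4))
im=cv2.imread('pics/w1.png');hsv=cv2.cvtColor(im,cv2.COLOR_BGR2HSV)
m=(((hsv[...,0]<8)|(hsv[...,0]>172))&(hsv[...,1]>100)&(hsv[...,2]>110)).astype(np.uint8)
m[:90]=0;m[240:]=0;m[:,380:]=0
N,l,st,c=cv2.connectedComponentsWithStats(m)
for i in range(1,N):
    if st[i,4]>5: print(st[i],c[i].round(1),door(onz('w1',*(c[i]+.0),.043)).round(4))
E
```

```text
-x-y [-0.0941 -0.1975  0.062 ]
-x+y [-0.0885  0.1998  0.062 ]
+x+y [0.0997 0.1978 0.062 ]
+x-y [ 0.0937 -0.2005  0.062 ]
knob [ 0.0068 -0.1425  0.108 ]
tip [0.0293 0.0784 0.043 ]
line top [-0.0148  0.1041  0.043 ]
line bot [0.0101 0.1053 0.043 ]
griptop [-0.0209 -0.01    0.089 ]
griptop r [ 0.0043 -0.0107  0.089 ]
knob [ 0.00559815 -0.14047756  0.10795415] [0.0018 0.0026 0.0029]
tip [0.02746678 0.07881985 0.0418412 ] [0.0021 0.0012 0.0028]
[285 156   2  19  24] [285.8 166.5] [-0.0012  0.1038  0.043 ]
[ 37 179  25  20 381] [ 48.5 188.6] [ 0.027  -0.1947  0.043 ]
[262 187   6   6  34] [264.5 189.6] [0.0287 0.0778 0.043 ]
```

Closer up, the yaw is about 0.8° less than my first estimate. I'm correcting the frame; the required draw is about 25.5 mm. Next is the knob.

```bash
sed -i 's/^C0=.*/C0=np.array([.5283,.0126,0]);YAW=np.radians(83.42)/' h.py
python3 -c "
from h import *
go(0.045,-0.14,0.20)"
```

```text
now door [-0.0031  0.0687  0.2478] t 1.75 F [-0.1  0.3  0. ] w 0.003
shift cm [ -4.51 -20.93   4.78] turn [-0.02 -0.08  0.84]
```

```bash
python3 -m crank '[[-1,-4.2,1,0,0,0.2,0],[-2,-8.4,2,0,0,0.4,0],[-3,-12.6,3,0,0,0.6,0],[-4,-16.8,4,0,0,0.8,0],[-4.5,-20.9,4.8,0,0,0.8,0]]' >/dev/null
python3 -m crank '[[0,0,0,0,0,0,0],[0,0,0,0,0,0,0],[0,0,0,0,0,0,0],[0,0,0,0,0,0,0],[0,0,0,0,0,0,0]]'
python3 -c "
from h import *
go(0.045,-0.14,0.118)"
```

```text
time_s: 2.75
eef_pos: [0.5569, -0.1298, 0.2]
eef_rot: [-0.173, -3.136, -0.0]
force: [0.5, 0.3, 0.9]
width: -0.001
now door [ 0.0447 -0.1382  0.2   ] t 2.75 F [0.5 0.3 0.9] w -0.001
shift cm [-0.03 -0.19  8.19] turn [ 0.01 -0.03  0.27]
```

```bash
python3 -m crank '[[0,-0.2,2.5,0,0,0,0],[0,-0.2,5,0,0,0,0],[0,-0.2,7.5,0,0,0,0],[0,-0.2,8.2,0,0,0,0],[0,-0.2,8.2,0,0,0,0]]'
python3 -m crank '[[1,0,0,0,0,0,0],[2,0,0,0,0,0,0],[3,0,0,0,0,0,0],[4,0,0,0,0,0,0],[5,0,0,0,0,0,0]]'
python3 -c "
from h import *
go(-0.045,-0.14,0.118)"
```

```text
time_s: 3.25
eef_pos: [0.5561, -0.131, 0.1172]
eef_rot: [-0.171, -3.134, -0.002]
force: [-0.1, -0.0, 0.1]
width: 0.001
time_s: 3.75
eef_pos: [0.5053, -0.1254, 0.1178]
eef_rot: [-0.172, -3.135, -0.001]
force: [0.6, -0.0, 0.9]
width: -0.001
now door [-0.007  -0.1397  0.1178] t 3.75 F [ 0.6 -0.   0.9] w -0.001
shift cm [ 3.8  -0.01 -0.01] turn [ 0.04 -0.13  0.32]
```

```bash
python3 -m crank '[[0.8,0,0,0,0,0,0],[1.6,0,0,0,0,0,0],[2.4,0,0,0,0,0,0],[3.2,0,0,0,0,0,0],[3.8,0,0,0,0,0,0]]'
python3 -m crank '[[0,0,-3,0,0,0,0],[0,0,-7,0,0,0,0],[0,0,-11,0,0,0,0],[0,0,-13,0,0,0,0],[0,0,-13,0,0,0,0]]'
python3 - <<'E'
from h import *
go(0,-0.02,0.20)
grab('side','s2');im=grab('wrist','w2');b=cv2.imread('pics/s2.png')[142:277,165:320]
cv2.imwrite('pics/c2.png',np.hstack([cv2.cvtColor(im,4)[:, 50:450],cv2.resize(b,(400,384),interpolation=3)]))
E
```

```text
time_s: 4.25
eef_pos: [0.4667, -0.1211, 0.1178]
eef_rot: [-0.172, -3.134, -0.002]
force: [0.2, -0.6, 0.1]
width: 0.002
time_s: 4.75
eef_pos: [0.4688, -0.1221, 0.2511]
eef_rot: [0.172, 3.132, -0.002]
force: [0.1, 0.7, -1.0]
width: -0.002
now door [-0.0437 -0.1406  0.2511] t 4.75 F [ 0.1  0.7 -1. ] w -0.002
shift cm [-4.41 12.04  5.12] turn [-0.08  0.26  0.31]
```

View pics/c2.png

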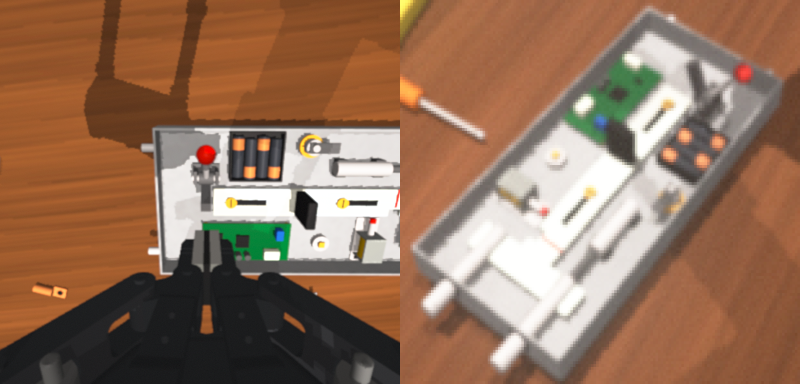

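The relocker is now reset: the knob has moved to the -x side, at (205,155) left and (743,73) right, and the nose is up. Next I'll go above the grip with the jaws about half open.

```bash
python3 -m crank '[[-1,3,1,0,0,0,0.3],[-2,6,2,0,0,0,0.5],[-3,9,3.5,0,0,0.2,0.5],[-4.4,12,5.1,0,0,0.3,0.5],[-4.4,12,5.1,0,0,0.3,0.5]]'
python3 - <<'E'
from h import *
b=(165+343*155/400, 142+73*135/384)
p,r=tri(('w2',256,155),('s2',*b));print('knob',door(p).round(4),np.round(r,4))
# grip top: scene/side with w1
for a in [S(185,122),S(192,135)]: print(door(onz(*a,.089)).round(4))
go(0,-0.02,0.074)
E
```

```text
time_s: 5.35
eef_pos: [0.5223, -0.0034, 0.1922]
eef_rot: [-0.174, -3.127, -0.005]
force: [-0.3, 0.2, -0.2]
width: 0.5
knob [-0.0744 -0.1416  0.1054] [0.0017 0.0017]
[-0.0091 -0.0167  0.089 ]
[ 0.0096 -0.0219  0.089 ]
now door [-0.0042 -0.0166  0.1922] t 5.35 F [-0.3  0.2 -0.2] w 0.5
shift cm [-0.54 -0.38 11.81] turn [ 0.16 -0.59  0.2 ]
```

```bash
python3 -m crank '[[-0.5,-0.4,2,0,0,0,0.5],[-0.5,-0.4,4,0,0,0,0.5],[-0.5,-0.4,6,0,0,0,0.5],[-0.5,-0.4,8,0,0,0,0.5],[-0.5,-0.4,8,0,0,0,0.5]]'
python3 - <<'E'
from h import *
go(0,-0.02,0.074)
im=grab('wrist','w3');cv2.imwrite('pics/w3b.png',cv2.cvtColor(im,4)[100:])
E
```

```text
time_s: 5.85
eef_pos: [0.5225, -0.0079, 0.1087]
eef_rot: [-0.174, -3.118, -0.006]
force: [-0.1, 0.1, -0.8]
width: 0.502
now door [-0.0034 -0.021   0.1087] t 5.85 F [-0.1  0.1 -0.8] w 0.502
shift cm [-0.4   0.09  3.46] turn [ 0.15 -1.09  0.18]
```

View pics/w3b.png

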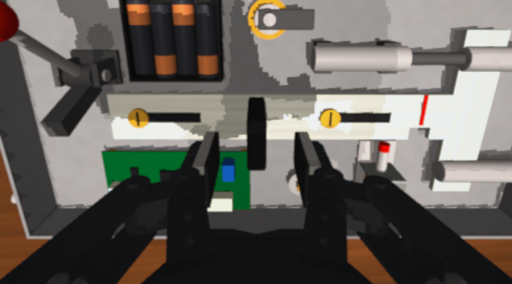

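The grip at (257,97–168) stands between the jaws at (215,·) and (300,·), centred across the opening. I'll check how far along x the pads overlap it.

```bash
python3 - <<'E'
from h import *
print('-x end top',door(onz('w3',257,198,.089)).round(4),'+x end top',door(onz('w3',257,268,.089)).round(4),'bottom',door(onz('w3',257,268,.066)).round(4))
for x in(-.017,.017):print(proj('w3',world((x,-.02,.089))))
for v in (197,267): 
    p,r=tri(('w3',257,v),('w1',285/1.5625,(247 if v==197 else 283)/1.5625)); print(door(p).round(4),np.round(r,4))
o=env.get_obs();print(proj('w3',np.array(o['eef_pos'])-[0,0,.01]))
E
```

```text
-x end top [-0.0302 -0.0212  0.089 ] +x end top [ 0.015 -0.021  0.089] bottom [ 0.0297 -0.0208  0.066 ]
[258.93871969 219.66316546]
[258.62317403 270.90613629]
[-0.0158 -0.0213  0.0464] [0.001 0.001]
[ 0.0048 -0.0161  0.0949] [0.0069 0.0069]
[257.29430137 252.70721357]
```

This fits: the grip's -x foot is at x = -0.016, its +x top edge at +0.015, and y = -0.021. So I descend and close.

```bash
python3 -m crank '[[-0.4,0,1.2,0,-0.5,0.2,0.5],[-0.4,0,2.4,0,-1,0.2,0.5],[-0.4,0,3.5,0,-1,0.2,0.5],[-0.4,0,3.5,0,-1,0.2,0.5],[-0.4,0,3.5,0,-1,0.2,0.5]]' 70
python3 -m crank '[[0,0,0,0,0,0,0],[0,0,0,0,0,0,0],[0,0,0,0,0,0,0],[0,0,0,0,0,0,0],[0,0,0,0,0,0,0]]' 70
python3 -c "
from h import *
go(0,-0.0465,0.074)"
```

```text
time_s: 6.4
eef_pos: [0.5277, -0.0085, 0.0756]
eef_rot: [0.181, 3.134, 0.004]
force: [0.6, -0.1, 0.7]
width: 0.502
time_s: 6.9
eef_pos: [0.5282, -0.0085, 0.0764]
eef_rot: [0.181, 3.133, 0.004]
force: [-1.1, 0.5, 6.7]
width: 0.128
now door [ 0.0023 -0.021   0.0764] t 6.9 F [-1.1  0.5  6.7] w 0.128
shift cm [ 0.23 -2.55  0.24] turn [ 0.14  0.21 -0.02]
```

Gripped: the opening is about 11 mm, against a 12 mm grip. Now I draw the bar.

```bash
python3 -m crank '[[0,-0.5,0,0,0,0,0],[0,-1,0,0,0,0,0],[0,-1.5,0,0,0,0,0],[0,-2,0,0,0,0,0],[0,-2.5,0,0,0,0,0]]' 70
python3 -m crank '[[0,0,0,0,0,0,0],[0,0,0,0,0,0,0],[0,0,0,0,0,0,0],[0,0,0,0,0,0,0],[0,0,0,0,0,0,0]]'
python3 - <<'E'
from h import *
go(0,-0.0465,0.076)
im=grab('wrist','w4');cv2.imwrite('pics/w4b.png',cv2.resize(cv2.cvtColor(im,4)[160:320,250:462],(795,600),interpolation=3))
E
```

```text
time_s: 7.4
eef_pos: [0.5255, -0.0319, 0.0764]
eef_rot: [0.182, 3.132, 0.009]
force: [1.0, 9.2, 2.0]
width: 0.129
time_s: 7.9
eef_pos: [0.5257, -0.0308, 0.0765]
eef_rot: [0.183, 3.132, 0.013]
force: [-0.0, 6.9, 2.6]
width: 0.128
now door [ 0.0024 -0.0434  0.0765] t 7.9 F [-0.   6.9  2.6] w 0.128
shift cm [ 0.24 -0.31  0.05] turn [ 0.47  0.24 -0.11]
```

View pics/w4b.png

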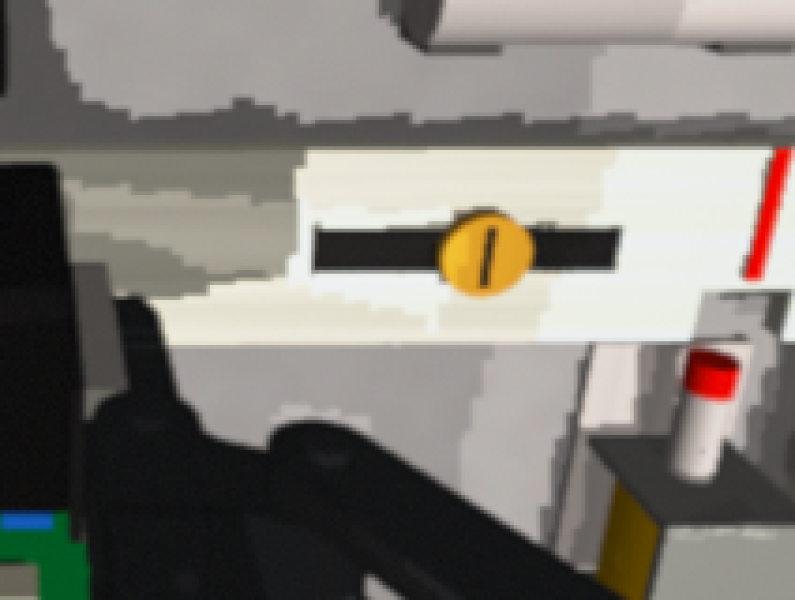

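The red line runs from (785,150) to (753,278) and the plunger tip is at about (712,370) in the crop, so the bar is still a few mm short. Computing how much.

```bash
cat > m.py <<'E'
from h import *
def W(t,u,v): return (t,250+u*212/795,160+v*160/600)
def comps(t):
    im=cv2.imread(f'pics/{t}.png');h=cv2.cvtColor(im,40)
    m=(((h[...,0]<8)|(h[...,0]>172))&(h[...,1]>120)&(h[...,2]>110)).astype(np.uint8)
    N,l,st,c=cv2.connectedComponentsWithStats(m)
    return [(st[i],c[i]) for i in range(1,N) if st[i,4]>15 and 120<c[i][1]<290 and 250<c[i][0]<470]
E
python3 - <<'E'
from m import *
for st,c in comps('w4'): print(st,c.round(1),[door(onz('w4',*c,z)).round(4) for z in(.041,.043,.046)])
p,r=tri(W('w4',712,370),('w1',264.5,189.6),S(267,122),D(546,191));print('tip',door(p).round(4),np.round(r,4))
p,r=tri(W('w4',712,370),('w1',264.5,189.6));print('tip',door(p).round(4),np.round(r,4))
E
```

```text
[449 199  12  36 167] [454.5 216.1] [array([-0.0055,  0.0836,  0.041 ]), array([-0.0064,  0.082 ,  0.043 ]), array([-0.0077,  0.0796,  0.046 ])]
[434 257  13  10 110] [439.9 261.5] [array([0.028 , 0.0811, 0.041 ]), array([0.0267, 0.0796, 0.043 ]), array([0.0247, 0.0772, 0.046 ])]
tip [0.0237 0.079  0.0423] [0.001  0.0015 0.0013 0.003 ]
tip [0.0242 0.0783 0.0439] [0.0003 0.0003]
```

```bash
python3 -m crank '[[0,-0.15,0,0,0,0,0],[0,-0.3,0,0,0,0,0],[0,-0.45,0,0,0,0,0],[0,-0.45,0,0,0,0,0],[0,-0.45,0,0,0,0,0]]' 70
python3 - <<'E'
from m import *
go(0,-0.0465,0.076)
im=grab('wrist','w5');grab('scene','sc5');grab('side','sd5')
for st,c in comps('w5'): print(st,c.round(1),[door(onz('w5',*c,z)).round(4) for z in(.043,.046)])
a=cv2.imread('pics/sc5.png')[145:225,235:335];b=cv2.imread('pics/sd5.png')[160:260,175:300]
w=cv2.cvtColor(im,4)[170:290,360:480]
cv2.imwrite('pics/c5.png',np.hstack([cv2.resize(w,(400,400),interpolation=3),cv2.resize(b,(400,400),interpolation=3)]))
go(0,-0.0465,0.076)
E
```

```text
time_s: 8.45
eef_pos: [0.5253, -0.0339, 0.0765]
eef_rot: [0.184, 3.131, 0.017]
force: [1.0, 8.5, 2.5]
width: 0.13
now door [ 0.0024 -0.0466  0.0765] t 8.45 F [1.  8.5 2.5] w 0.13
shift cm [0.24 0.01 0.05] turn [ 0.62  0.24 -0.14]
[448 199  13  35 163] [454.  215.9] [array([-0.0063,  0.0788,  0.043 ]), array([-0.0077,  0.0764,  0.046 ])]
[438 257  13   9 105] [444.1 261. ] [array([0.0266, 0.0795, 0.043 ]), array([0.0247, 0.0771, 0.046 ])]
now door [ 0.0023 -0.0465  0.0765] t 8.6 F [1.2 8.4 2.9] w 0.125
shift cm [0.23 0.   0.05] turn [ 0.62  0.24 -0.13]
```

View pics/c5.png

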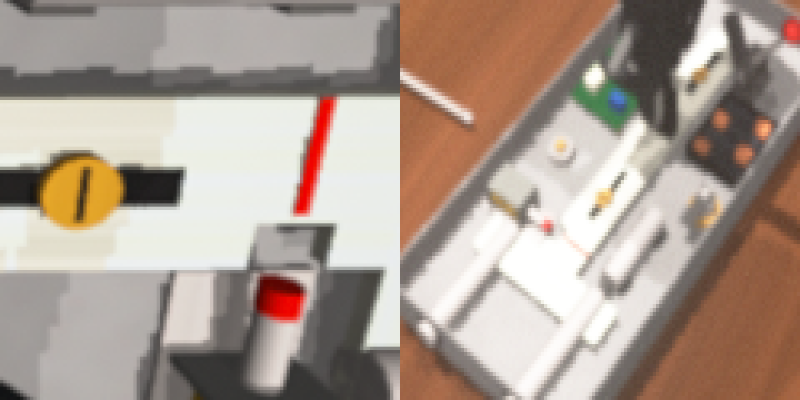

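The notch now straddles the plunger tip. In the wrist crop the notch spans about 252–332 with its centre-line running down to about u = 284, and the tip is at 281. In the side view the line points at the tip, (545,228), to within a pixel or so. The red knob is still on the reset side. The pose is steady at the spring load of about 8.5 N, so I'm handing in.

```bash
python3 -c "
from h import *
go(0,-0.0465,0.0765); env.close_job()"
```

```text
now door [ 0.0023 -0.0465  0.0765] t 8.6 F [1.2 8.4 2.9] w 0.125
shift cm [ 0.23  0.   -0.  ] turn [ 0.62  0.24 -0.13]
the job is handed in; nothing more can be done
```

The job is handed in at 8.6 s with the gripper still holding the bolt bar drawn back. The interface gave no verdict.

- **Relocker:** it had fired, with the knob measured at door x = +0.005. I pushed it over with the closed fingers and measured it afterwards at x = -0.074, the reset position. It still looked reset in the last side view.
- **Bolt bar:** I gripped the black grip at 70 N and drew the bar back about 25.5 mm. It held steady against a spring load of about 8.4 N.
- **Notch alignment:** the last views put the notch line within about 1 mm of the plunger tip along the door's y. The wrist view and the travel from the first overhead measurement agree. The side view reads perhaps 1–1.5 mm overdrawn. The wrist result also shifts by up to about 2 mm depending on the height assumed for the red tip. All of this fits within the 4 mm clearance each side that the 16 mm notch leaves for the 8 mm plunger.
- **Corrected on the way:** my first door yaw was 0.8° off and was fixed from the wrist view. The first pull stopped about 3 mm short and was topped up.
- **Loose parts:** I never moved near them, but I did not re-measure their positions at the end.

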